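# Fill the empty dowel pockets with the sprung tongs

### The job

Two pockets of the row of four deep wooden pockets have no steel dowel. Take the sprung tongs from their stand and, handling the dowels with the tongs only, fetch the two spare dowels from the row of three and lower one gently, upright, to the bottom of each empty pocket; leave the dowels that are already in the row of four in their pockets and do not disturb the jar, tin or cup. Then stand the tongs back in their stand and let go.

Things in the scene. Friction and masses are not known exactly. Their poses are not given: they have to be found in the camera images.
- kit_a_floor (a point): Kit rack (row of four, in any order along y, 49 mm apart, two empty): centre of the pocket floor of one wooden block, 74 (x) x 48 (y) x 70 mm, fixed on a 6 mm metal base plate. The pocket is a slot open at the top, 46 mm long (this frame's x), 22 mm wide (y), 60 mm deep; this point lies 16 mm, the block's top 76 mm above the table. z up.
- kit_b_floor (a point): Kit rack (row of four, in any order along y, 49 mm apart, two empty): centre of the pocket floor of one wooden block, 74 (x) x 48 (y) x 70 mm, fixed on a 6 mm metal base plate. The pocket is a slot open at the top, 46 mm long (this frame's x), 22 mm wide (y), 60 mm deep; this point lies 16 mm, the block's top 76 mm above the table. z up.
- kit_c_floor (a point): Kit rack (row of four, in any order along y, 49 mm apart, two empty): centre of the pocket floor of one wooden block, 74 (x) x 48 (y) x 70 mm, fixed on a 6 mm metal base plate. The pocket is a slot open at the top, 46 mm long (this frame's x), 22 mm wide (y), 60 mm deep; this point lies 16 mm, the block's top 76 mm above the table. z up.
- kit_d_floor (a point): Kit rack (row of four, in any order along y, 49 mm apart, two empty): centre of the pocket floor of one wooden block, 74 (x) x 48 (y) x 70 mm, fixed on a 6 mm metal base plate. The pocket is a slot open at the top, 46 mm long (this frame's x), 22 mm wide (y), 60 mm deep; this point lies 16 mm, the block's top 76 mm above the table. z up.
- spare_a_floor (a point): Spares rack (row of three like blocks, in any order along y, 49 mm apart; two hold a dowel): centre of the pocket floor of one block. The pocket is a slot open at the top, 46 mm long (this frame's x), 22 mm wide (y), 60 mm deep; this point lies 16 mm, the block's top 76 mm above the table. z up.
- spare_b_floor (a point): Spares rack (row of three like blocks, in any order along y, 49 mm apart; two hold a dowel): centre of the pocket floor of one block. The pocket is a slot open at the top, 46 mm long (this frame's x), 22 mm wide (y), 60 mm deep; this point lies 16 mm, the block's top 76 mm above the table. z up.
- spare_c_floor (a point): Spares rack (row of three like blocks, in any order along y, 49 mm apart; two hold a dowel): centre of the pocket floor of one block. The pocket is a slot open at the top, 46 mm long (this frame's x), 22 mm wide (y), 60 mm deep; this point lies 16 mm, the block's top 76 mm above the table. z up.
- dowel_1_mid (a point): Centre (half-way up) of a plain steel dowel, a cylinder 14 mm in diameter, 24 mm high, about 30 g, upright on the floor of one of the seven pockets, at most 4 mm off the pocket's centre at the start; z is its axis. All four are alike: two start in the kit rack, two in the spares rack.
- dowel_2_mid (a point): Centre (half-way up) of a plain steel dowel, a cylinder 14 mm in diameter, 24 mm high, about 30 g, upright on the floor of one of the seven pockets, at most 4 mm off the pocket's centre at the start; z is its axis. All four are alike: two start in the kit rack, two in the spares rack.
- dowel_3_mid (a point): Centre (half-way up) of a plain steel dowel, a cylinder 14 mm in diameter, 24 mm high, about 30 g, upright on the floor of one of the seven pockets, at most 4 mm off the pocket's centre at the start; z is its axis. All four are alike: two start in the kit rack, two in the spares rack.
- dowel_4_mid (a point): Centre (half-way up) of a plain steel dowel, a cylinder 14 mm in diameter, 24 mm high, about 30 g, upright on the floor of one of the seven pockets, at most 4 mm off the pocket's centre at the start; z is its axis. All four are alike: two start in the kit rack, two in the spares rack.
- tongs_grip (a point): Grip centre of the sprung tongs (145 mm long, about 120 g, upright in the stand, tips down): two parallel legs with black ribbed grip plates, 20 mm wide (x), from 26 mm above to 26 mm below this point. Squeeze them along this frame's y (z up); 36 mm over the plates when open. Point fixed to the -y leg, 18 mm from its outer face; squeezed by q, the tongs' middle lies q/2 nearer that leg.
- tongs_tips (a point): Midway between the open tips of the tongs, at their lower end, 119 mm below the grip point, same axes. Below the plates each leg is a straight flat bar, 5 mm thick (y), 10 mm wide (x), for 93 mm; inner gap 26 mm, outer width 36 mm when open. Legs stay parallel: the gap narrows as much as the plates are squeezed. Fixed to the -y leg.
- tongs_leg (a joint): Squeeze of the tongs in m: 0 open, 0.012 with a dowel gripped (24 mm over the plates), 0.015 at the stop (21 mm). The spring pushes the plates apart with 9 N when open and 13 N at 0.012, so plates held 2 to 4 mm squeezed already carry the tongs with the tips open; opening the gripper wider drops them.
- stand_floor (a point): Centre of the floor of the tongs' stand, a metal socket on a foot 88 x 64 mm, fixed to the table. Its well, open at the top 60 mm above the table, is 46 mm (this frame's y) by 18 mm (x), with flared lips up to 71 mm on its long sides; this floor lies 8 mm above the table. The tongs stand in it, their y along this y either way round; the grip centre is then 127 mm above the table.
- jar: Bystander: jar of fixings with a red lid, 80 mm across, 141 mm high; origin at the centre of its underside.
- tin: Bystander: paint tin, 78 mm across, 77 mm high; origin at the centre of its underside.
- cup: Bystander: white plastic cup, 64 mm across, 60 mm high; origin at the centre of its underside.
- toggle_jig: Fixed obstacle between the racks: toggle clamp on a wooden block 190 x 135 mm along x and y, with a red handle that sticks out to 120 mm beyond the origin in +x; 112 mm high in all. Origin at the table under the clamp. (A bench vice, about as high, stands at the near right corner of the table; neither has a part in the job.)
Mind the look-alikes: they are no part of the job. There is more than one size of the part that bears tongs_grip; the job needs the largest.

How it is judged:
By the outcome, as a careful person would: the job done as asked, in the order asked, and still so for the second after the job is handed in, with the robot touching nothing.
It also fails if it takes over 72 s, if anything falls off the work surface, if the arm or the gripper's body presses on something with over 40 N, if the wrist force passes 120 N, or if a joint passes its speed limit or range.

### The arm

A 7-joint arm with a two-finger parallel gripper is mounted at the origin on a cart in front of the work surface, level with it; the furniture and walls round the work are solid. World frame = base frame: x ahead of the robot, y to its left, z up, the work surface at z = 0. Lengths are in m, angles in rad, forces in N, time in s.
With the tool pointing down it reaches from about 0.4 to 0.875 m from the base axis. Payload 6.5 kg.
Tool frame: the origin (TCP) lies on the centre line of the jaws, within the pads' length; the fingertips stand 8 mm ahead of it and the grasp point (between the pads) lies 11 mm behind it; z points along the fingers, y is the line along which they close (so a half turn about z gives the same grasp; the last joint's range is limited). The gripper opens to 85 mm and grips with 20 to 120 N. Pads are 22 mm wide; open, the fingers measure 114 mm over their backs; the gripper's body (76 mm by 85 mm) begins 54 mm behind the grasp point. The pads swing forward as they close: fully open they stand 13 mm farther back than shut.
Start: joints at [1.036, 0.536, -0.004, 1.538, 0.003, 1.067, -0.071], TCP at [0.294, -0.58, 0.239] pointing down, gripper open.
Joint ranges: [-2.7, 2.7], [-0.37, 2.16], [-1.27, 1.26], [0.24, 2.4], [-1.31, 4.45], [0.19, 1.91], [-2.76, 2.76]. Speed limits (rad/s): [2.39, 2.39, 3.14, 3.14, 3.14, 3.14, 3.14].

### API

Orientations are given as a unit quaternion [x, y, z, w].
In Python, from plant import arm gives the robot as it stands.
- The arm moves only by the shell command python3 -m creep 'ROWS' [OPENING] [FORCE]. ROWS is JSON, a list of rows, each a list of 4 numbers: the shift along the tool's x, y, z as a fraction of full scale, then the turn about the tool's z as a fraction of full scale. In form: [[x, y, z, turn], ...]. A call has 1 to 10 rows; each row is the pose to reach, as a shift and turn from the pose commanded when the call began, along the tool's axes at that moment; what a row does not reach only later rows make up. Full scale, the value 1, is 0.5 m for a shift and 90 degrees for a turn. A row lasts 1/12 s, in which the tool goes at most 41.7 mm and 7.16 degrees, less where a joint would pass 70% of its speed; a pose out of reach is approached as far as the arm can. A call with a number of a shift or a turn outside -1 to 1 is refused whole. A call with a gripper value outside its range is refused whole. OPENING is the opening, from 0 (shut) to 1 (fully open), set as the call begins (- or left out, the last holds). The fingers move at their own pace and stop on an object; FORCE is the grip in N (left out, the last holds). Time passes only in rows, so rows that repeat a pose let the fingers close. It gives the time, the measured TCP pose, the force, the opening and the grip force at its end, in the units of the state.
- arm.sense(): the state, without advancing time (a new reading comes with each control period).
- arm.camera(name): name is "scene" or "top" or "wrist"; returns a dict with "image" (420x560x3 uint8, blue, green, red), "range_z" (420x560 float32, m along the optical axis (not along the pixel's ray), 0 where there is no reading), "K" (3x3 intrinsics, pixels), "R" (3x3) and "t" (3): a world point X has camera coordinates R X + t. Camera axes: x right, y down, z forward; pixel columns grow to the right and rows downward; lengths in m; the calibration is good to about 2 mm. A picture is of the moment at which its call begins.
- arm.sign_off(): hands the job in; it is judged then, once.
The state is a dict: "t": time; "q": joint angles; "qd": joint speeds; "tau": joint torques, N m; "tcp_pos": TCP position; "orientation": TCP orientation; "contact_force": force on the tool from outside, world axes, zero at the start; "wrist_torque": the same for the moment, N m; "grip_width": finger opening in m; "grasp_force": force on a finger pad.
Only numpy, scipy, OpenCV 4.12 (cv2) and the standard library are available. Lean on these libraries where they do the work, as an engineer would, in place of code of your own. Each camera call takes 0.05 s, during which the arm holds its last target. There are 200 camera calls.

## Working session

There is one attempt and no reset: what is moved stays moved. The work goes in short steps, Python scripts to look and compute and a shell command to move; the robot and the scene stay as the last step left them, time stands still between calls to the robot, and variables do not carry over. Pictures are saved under pics/ and viewed, at most 10 in all, crops included, and the job is handed in when it is done.

```bash
ls; mkdir -p pics
cat > look.py <<'E'
import numpy as np, cv2
from plant import arm
def snap(name,fn=None):
    c=arm.camera(name)
    np.savez(''+(fn or name)+'.npz',**c)
    if fn: cv2.imwrite(f'pics/{fn}.png',c['image'])
    return c
def pts(c):
    z=c['range_z'];h,w=z.shape
    u,v=np.meshgrid(np.arange(w),np.arange(h))
    K=c['K'];P=np.stack([(u-K[0,2])/K[0,0]*z,(v-K[1,2])/K[1,1]*z,z],-1)
    return (P-c['t'])@c['R']
def onplane(c,uv,h):
    d=c['R'].T@np.linalg.inv(c['K'])@np.array([uv[0],uv[1],1.]); o=-c['R'].T@c['t']
    return o+d*(h-o[2])/d[2]
E
python3 - <<'E'
from look import *
print(arm.sense())
for n in('scene','top'):
    c=snap(n,n+'0'); print(n,-c['R'].T@c['t'],c['R'].round(2).tolist(),c['K'].tolist())
E
```

```text
pics
{'t': 0.0, 'q': array([ 1.0358056 ,  0.53716464, -0.00445964,  1.53884995,  0.00261905,
        1.0672846 , -0.07120333]), 'qd': array([ 4.59918241e-04,  3.24994136e-05,  2.72039454e-03, -1.70102255e-03,
       -2.05938593e-03, -2.21424257e-03,  4.21707303e-04]), 'tau': array([-5.44084014e-04, -5.83410966e+01,  1.04790933e+00, -2.59105289e+01,
        1.21378488e-02,  9.66683845e-03,  2.50189011e-06]), 'tcp_pos': array([ 0.29339519, -0.57934195,  0.2384229 ]), 'orientation': array([ 9.72643468e-01,  2.32301446e-01, -2.60583591e-04, -8.09465830e-04]), 'contact_force': array([ 0.06375351, -0.26522544,  0.01082378]), 'wrist_torque': array([ 0.03540609, -0.02186595, -0.00739685]), 'grasp_force': 0.0, 'grip_width': 0.08538122673568035}
scene [-0.20194783  0.85206249  0.7980428 ] [[-0.72, -0.69, 0.01], [-0.35, 0.35, -0.87], [0.59, -0.63, -0.5]] [[490.2580571922473, 0.0, 278.8873238500351], [0.0, 490.2580571922473, 213.63270917294088], [0.0, 0.0, 1.0]]
top [0.38091774 0.00711802 0.9960988 ] [[0.08, -1.0, -0.0], [-0.97, -0.08, -0.23], [0.23, 0.02, -0.97]] [[391.375743133341, 0.0, 277.4812216015246], [0.0, 391.375743133341, 208.39572786004823], [0.0, 0.0, 1.0]]
```

View pics/top0.png

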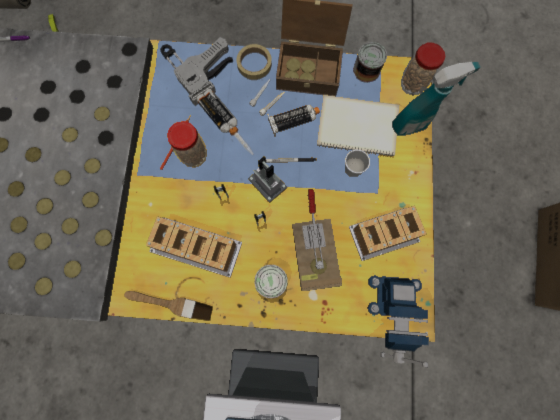

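View pics/scene0.png

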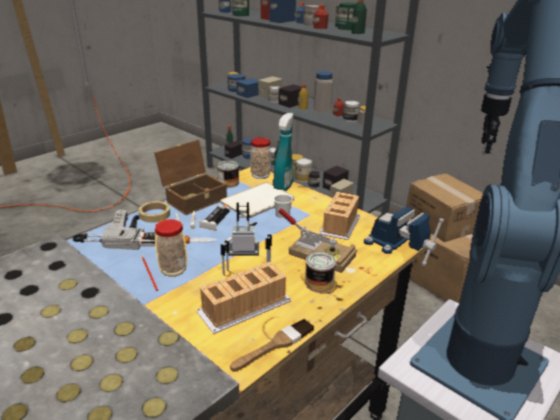

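The top view shows the kit rack at about (195,243), the spares rack at (390,232), the stand with the tongs at (267,178), and look-alike small tongs at (221,192) and (260,218). The toggle jig is at (317,250), the tin at (271,281), the cup at (357,162) and the jar at (185,140).

Run:
```python
from look import *
c=dict(np.load('top0.npz')); P=pts(c)
def reg(u0,u1,v0,v1,zl,zh):
    Q=P[v0:v1,u0:u1].reshape(-1,3); return Q[(Q[:,2]>zl)&(Q[:,2]<zh)]
for n,b in dict(kit=(135,250,205,285),spare=(345,435,195,265)).items():
    Q=reg(*b,.066,.086); print(n,len(Q),np.median(Q[:,2]),cv2.minAreaRect((Q[:,:2]*1000).astype(np.float32)))
Q=reg(245,292,160,205,.004,.0145); print('foot',len(Q),cv2.minAreaRect((Q[:,:2]*1000).astype(np.float32)))
Q=reg(240,300,145,205,.09,.2); print('tongs',len(Q),Q.mean(0),Q[:,2].max(),cv2.minAreaRect((Q[:,:2]*1000).astype(np.float32)))
Q=reg(245,292,150,205,.05,.08); print('lips',len(Q),Q.mean(0),cv2.minAreaRect((Q[:,:2]*1000).astype(np.float32)))
Q=reg(285,350,180,295,.03,.2); print('jig',Q.min(0),Q.max(0))
im=c['image']
a=cv2.resize(im[150:275,135:295],None,fx=3.5,fy=3.5,interpolation=cv2.INTER_CUBIC)
b=cv2.resize(im[195:270,340:435],None,fx=2.4,fy=2.4,interpolation=cv2.INTER_CUBIC)
o=np.zeros((437,800,3),np.uint8);o[:437,:560]=a[:437];o[:180,565:565+228]=b[:180]
s=dict(np.load('scene0.npz'))['image'][190:270,215:275];s=cv2.resize(s,None,fx=3,fy=3);o[190:430,570:750]=s
cv2.imwrite('pics/crop0.png',o)
```

```text
kit 1934 0.07544682691662122 ((495.9671936035156, 226.7833251953125), (195.31849670410156, 74.04702758789062), 77.10879516601562)
spare 1440 0.07520930040890944 ((566.5537109375, -250.96275329589844), (74.10224914550781, 147.13687133789062), 22.375028610229492)
foot 398 ((684.1583862304688, 58.96913146972656), (116.077880859375, 120.15425872802734), 1.6394784450531006)
tongs 186 [0.67605821 0.05857955 0.13636986] 0.15394230498412229 ((678.8618774414062, 59.310020446777344), (37.12803268432617, 20.043731689453125), 44.10660171508789)
lips 224 [0.67044923 0.05637232 0.06294129] ((678.8794555664062, 58.89301300048828), (63.527923583984375, 36.271121978759766), 45.65487289428711)
jig [ 0.40678337 -0.14161834  0.03010479] [ 0.64133073 -0.00450126  0.11211196]
```

View pics/crop0.png

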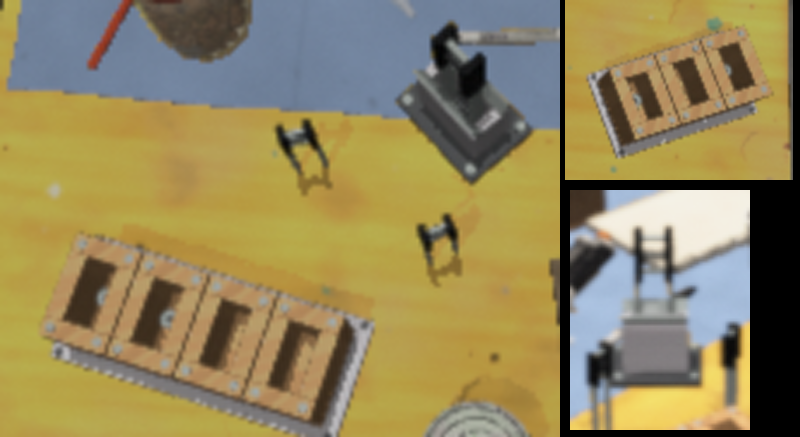

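The crop shows dowels in the two left (+y) kit pockets at (103,297) and (168,320); the two right pockets are empty. The spares are in the outer pockets at (638,97) and (730,68), and the large tongs stand in the grey stand with plates at (445,45) and (475,75).

```bash
cat > go.py <<'E'
import sys,numpy as np
from plant import arm
from scipy.spatial.transform import Rotation as R
# usage: go.py x y z yaw(tool y, deg)  -> fractions
s=arm.sense();x=np.array(list(map(float,sys.argv[1:4])));yaw=float(sys.argv[4])
M=R.from_quat(s['orientation']).as_matrix()
y=np.degrees(np.arctan2(M[1,1],M[0,1]))
print('frac',(M.T@(x-s['tcp_pos'])/.5).round(4),'turn',round(-(yaw-y)/90,4),'yaw',round(y,2),'t',s['t'],'tcp',s['tcp_pos'].round(4),'F',s['contact_force'].round(2),'w',round(s['grip_width'],4),'g',round(s['grasp_force'],2),'dist_rows',np.linalg.norm(x-s['tcp_pos'])/.0417)
E
python3 go.py 0.679 0.059 0.26 45
```

```text
frac [ 1.2648 -0.7905 -0.0419] turn -1.2015 yaw -63.13 t 0.1 tcp [ 0.2934 -0.5794  0.2385] F [1.02 0.59 0.79] w 0.0854 g 0.0 dist_rows 17.89147224042915
```

```bash
python3 -m creep '[[0.7,-0.44,-0.04,-0.7],[0.7,-0.44,-0.04,-0.7],[0.7,-0.44,-0.04,-0.7],[0.7,-0.44,-0.04,-0.7],[0.7,-0.44,-0.04,-0.7],[0.7,-0.44,-0.04,-0.7],[0.7,-0.44,-0.04,-0.7],[0.7,-0.44,-0.04,-0.7],[0.7,-0.44,-0.04,-0.7],[0.7,-0.44,-0.04,-0.7]]'; python3 go.py 0.679 0.059 0.26 45
```

```text
t: 0.93
tcp_pos: [0.5071, -0.2231, 0.2593]
orientation: [0.706, 0.708, 0.0, -0.0]
contact_force: [0.6, -0.5, 0.3]
grip_width: 0.0856
grasp_force: 0.0
frac [ 0.563   0.3457 -0.0013] turn -0.4978 yaw 0.2 t 0.9333 tcp [ 0.5071 -0.2231  0.2593] F [ 0.62 -0.54  0.34] w 0.0856 g 0.0 dist_rows 7.921542614620943
```

```bash
python3 -m creep '[[0.561,0.345,0,-0.498],[0.561,0.345,0,-0.498],[0.561,0.345,0,-0.498],[0.561,0.345,0,-0.498],[0.561,0.345,0,-0.498],[0.561,0.345,0,-0.498],[0.561,0.345,0,-0.498],[0.561,0.345,0,-0.498],[0.561,0.345,0,-0.498],[0.561,0.345,0,-0.498]]' 0.7; python3 go.py 0.679 0.059 0.26 45
python3 - <<'E'
from look import *
c=snap('wrist','w1');P=pts(c)
print(-c['R'].T@c['t'],c['R'].round(2).tolist(),c['K'][0])
Q=P.reshape(-1,3);Q=Q[(abs(Q[:,0]-.679)<.06)&(abs(Q[:,1]-.059)<.06)&(c['range_z'].ravel()>0)]
for lo,hi in((.14,.16),(.05,.08),(.004,.012)):
    q=Q[(Q[:,2]>lo)&(Q[:,2]<hi)];
    if len(q)>4:print(lo,len(q),np.median(q[:,2]),cv2.minAreaRect((q[:,:2]*1000).astype(np.float32)))
E
```

```text
t: 1.77
tcp_pos: [0.6796, 0.0582, 0.2583]
orientation: [0.383, 0.924, 0.001, -0.001]
contact_force: [0.8, -0.4, -0.7]
grip_width: 0.06
grasp_force: 0.0
frac [ 0.002   0.0003 -0.0034] turn -0.0006 yaw 44.95 t 1.7667 tcp [0.6796 0.0582 0.2583] F [ 0.82 -0.45 -0.65] w 0.06 g 0.0 dist_rows 0.047326922380713767
[0.62067256 0.11734988 0.39266191] [[0.71, 0.71, 0.0], [0.67, -0.67, 0.32], [0.23, -0.23, -0.95]] [322.13503159   0.         278.5200653 ]
0.14 725 0.15151172391293857 ((680.4111938476562, 58.27323913574219), (36.26667404174805, 20.053911209106445), 45.3602180480957)
0.05 1251 0.06051005549137761 ((680.7659912109375, 57.99751281738281), (64.08956909179688, 36.865074157714844), 45.96173095703125)
0.004 1637 0.007476030838048216 ((689.7822265625, 52.56827163696289), (92.63768005371094, 84.95104217529297), 45.69934844970703)
```

View pics/w1.png

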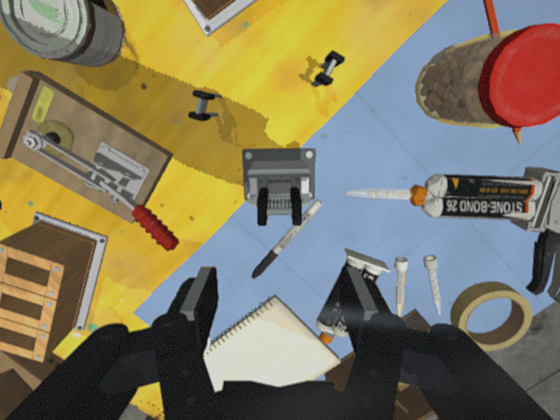

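The wrist picture shows the tongs' plates at (262,205) and (295,205), in line with the jaws.

```bash
python3 -m creep '[[-0.001,0.001,0.07,-0.006],[-0.001,0.001,0.14,-0.006],[-0.001,0.001,0.2,-0.006],[-0.001,0.001,0.25,-0.006],[-0.001,0.001,0.283,-0.006],[-0.001,0.001,0.283,-0.006],[-0.001,0.001,0.283,-0.006]]' ; python3 -m creep '[[0,0,0,0],[0,0,0,0],[0,0,0,0],[0,0,0,0],[0,0,0,0],[0,0,0,0]]' 0.385 40; python3 go.py 0.6804 0.0583 0.117 45.5
```

```text
t: 2.4
tcp_pos: [0.6797, 0.0526, 0.1173]
orientation: [0.382, 0.924, -0.001, -0.001]
contact_force: [-0.8, -0.6, 1.2]
grip_width: 0.0599
grasp_force: 0.0
t: 2.9
tcp_pos: [0.6816, 0.0544, 0.1197]
orientation: [0.381, 0.925, 0.0, 0.001]
contact_force: [-0.3, -1.0, 6.0]
grip_width: 0.0331
grasp_force: 10.2
frac [0.0072 0.0039 0.0054] turn -0.0033 yaw 45.2 t 2.9 tcp [0.6816 0.0544 0.1197] F [-0.29 -0.96  5.96] w 0.0331 g 10.23 dist_rows 0.11743622691508376
```

```bash
python3 -m creep '[[0,0,0,0],[0,0,0,0],[0,0,0,0],[0,0,0,0]]' 0.6; python3 go.py 0.6804 0.0583 0.117 45.5;  python3 -m creep '[[0.007,0,0,0],[0.007,0,0,0],[0.007,0,0,0],[0.007,0,0,0],[0.007,0,0,0]]'; python3 go.py 0.6804 0.0583 0.117 45.5
python3 - <<'E'
from look import *
c=snap('wrist');P=pts(c)
Q=P.reshape(-1,3);Q=Q[(abs(Q[:,0]-.679)<.06)&(abs(Q[:,1]-.059)<.06)&(c['range_z'].ravel()>0)]
for lo,hi in((.145,.16),(.05,.08)):
    q=Q[(Q[:,2]>lo)&(Q[:,2]<hi)];
    if len(q)>4:print(lo,len(q),np.median(q[:,2]),cv2.minAreaRect((q[:,:2]*1000).astype(np.float32)))
E
```

```text
t: 3.23
tcp_pos: [0.6802, 0.0547, 0.1176]
orientation: [0.381, 0.925, -0.0, -0.0]
contact_force: [0.9, 0.2, -0.8]
grip_width: 0.0513
grasp_force: 0.0
frac [0.0048 0.0055 0.0012] turn -0.003 yaw 45.23 t 3.2333 tcp [0.6802 0.0547 0.1176] F [ 0.93  0.19 -0.85] w 0.0513 g 0.0 dist_rows 0.08852880331360216
t: 3.65
tcp_pos: [0.6779, 0.057, 0.1178]
orientation: [0.381, 0.925, -0.0, 0.0]
contact_force: [0.1, 0.8, 0.1]
grip_width: 0.0513
grasp_force: 0.0
frac [-0.0017  0.0053  0.0015] turn -0.0031 yaw 45.22 t 3.65 tcp [0.6779 0.057  0.1178] F [0.05 0.8  0.09] w 0.0513 g 0.0 dist_rows 0.06960990061051404
0.145 5582 0.15183305181283657 ((676.9155883789062, 57.98556900024414), (112.76278686523438, 25.77549171447754), 45.06681823730469)
0.05 4535 0.0605263663497825 ((680.6493530273438, 57.919830322265625), (64.17787170410156, 37.44380569458008), 45.78672790527344)
```

```bash
python3 -m creep '[[-0.001,0.0055,0.001,-0.003],[-0.001,0.0055,0.001,-0.003],[-0.001,0.0055,0.001,-0.003],[-0.001,0.0055,0.001,-0.003]]';python3 go.py 0.6805 0.0581 0.117 45.5;  python3 -m creep '[[0,0,0,0],[0,0,0,0],[0,0,0,0],[0,0,0,0],[0,0,0,0]]' 0.385; python3 go.py 0.6805 0.0581 0.117 45.5
```

```text
t: 4.03
tcp_pos: [0.6802, 0.0587, 0.1172]
orientation: [0.379, 0.926, -0.0, -0.0]
contact_force: [-0.5, 0.5, 0.2]
grip_width: 0.0512
grasp_force: 0.0
frac [-0.0013 -0.0005  0.0005] turn -0.0001 yaw 45.5 t 4.0333 tcp [0.6802 0.0587 0.1172] F [-0.5   0.55  0.25] w 0.0512 g 0.0 dist_rows 0.017225762592859503
t: 4.45
tcp_pos: [0.6802, 0.0587, 0.1173]
orientation: [0.379, 0.926, 0.0, 0.0]
contact_force: [0.1, 0.2, 0.4]
grip_width: 0.0329
grasp_force: 9.8
frac [-0.0012 -0.0004  0.0006] turn -0.0001 yaw 45.49 t 4.45 tcp [0.6802 0.0587 0.1173] F [0.12 0.2  0.41] w 0.0329 g 9.79 dist_rows 0.01641240608477539
```

```bash
python3 -m creep '[[0,0,-0.03,0],[0,0,-0.07,0],[0,0,-0.12,0],[0,0,-0.18,0],[0,0,-0.24,0],[0,0,-0.3,0],[0,0,-0.3,0],[0,0,-0.3,0]]';python3 go.py 0.5894 -0.3064 0.265 22.4
```

```text
t: 5.12
tcp_pos: [0.6812, 0.0591, 0.2704]
orientation: [0.379, 0.926, 0.001, 0.002]
contact_force: [-0.6, -0.4, -2.2]
grip_width: 0.0331
grasp_force: 9.8
frac [-0.3815 -0.6501  0.0095] turn 0.2566 yaw 45.49 t 5.1167 tcp [0.6812 0.0591 0.2704] F [-0.55 -0.37 -2.21] w 0.0331 g 9.79 dist_rows 9.038788511974989
```

```bash
python3 -m creep '[[-0.381,-0.65,0.01,0.257],[-0.381,-0.65,0.01,0.257],[-0.381,-0.65,0.01,0.257],[-0.381,-0.65,0.01,0.257],[-0.381,-0.65,0.01,0.257],[-0.381,-0.65,0.01,0.257],[-0.381,-0.65,0.01,0.257],[-0.381,-0.65,0.01,0.257],[-0.381,-0.65,0.01,0.257],[-0.381,-0.65,0.01,0.257]]';python3 -m creep '[[0,0,0,0],[0,0,0,0],[0,0,0,0],[0,0,0,0]]';python3 go.py 0.5894 -0.3064 0.265 22.4
python3 - <<'E'
from look import *
c=snap('wrist','w2');P=pts(c)
Q=P.reshape(-1,3);Q=Q[(abs(Q[:,0]-.566)<.12)&(abs(Q[:,1]+.251)<.12)&(c['range_z'].ravel()>0)]
q=Q[(Q[:,2]>.071)&(Q[:,2]<.081)];print(np.median(q[:,2]),cv2.minAreaRect((q[:,:2]*1000).astype(np.float32)))
C=np.array([.5665,-.251]);a=np.radians(22.4);ex=np.array([np.cos(a),np.sin(a)]);ey=np.array([-ex[1],ex[0]])
for k in(-49,0,49):
    L=(Q[:,:2]-C)*1000; l=np.stack([L@ex,L@ey-k],1)
    m=(abs(l[:,0])<20)&(abs(l[:,1])<9)&(Q[:,2]>.034)&(Q[:,2]<.046)
    if m.sum()>5: print(k,m.sum(),l[m].min(0),l[m].max(0),cv2.minEnclosingCircle(l[m].astype(np.float32)),np.median(Q[m,2]))
E
```

```text
t: 5.95
tcp_pos: [0.5826, -0.3186, 0.2603]
orientation: [0.562, 0.827, -0.004, -0.001]
contact_force: [-0.9, -2.1, -1.6]
grip_width: 0.033
grasp_force: 9.8
t: 6.28
tcp_pos: [0.5888, -0.3044, 0.262]
orientation: [0.555, 0.832, 0.0, -0.0]
contact_force: [-0.3, 0.3, -1.3]
grip_width: 0.0329
grasp_force: 9.8
frac [-0.0042 -0.0004 -0.0059] turn 0.0015 yaw 22.54 t 6.2833 tcp [ 0.5888 -0.3044  0.262 ] F [-0.29  0.3  -1.25] w 0.0329 g 9.79 dist_rows 0.08709039467354025
0.0754221536336136 ((567.7638549804688, -251.90194702148438), (74.1077651977539, 145.34176635742188), 22.469491958618164)
-49 105 [-2.0790351 -8.9530965] [10.39995372  2.09478883] ((3.630399703979492, -2.7959508895874023), 7.038948059082031) 0.03928306433474547
49 155 [-3.13826989 -7.31503044] [9.28243363 5.18705389] ((3.1087982654571533, -1.009139060974121), 6.898255825042725) 0.039202919069913765
```

View pics/w2.png

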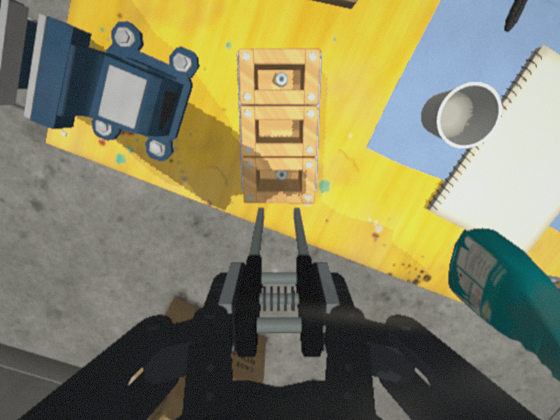

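The wrist picture shows dowels in the top pocket at (281,79) and the bottom pocket at (281,175), with the middle pocket empty. The tongs hang straight, tips at (261,210) and (296,210).

```bash
python3 - <<'E'
from look import *
c=dict(np.load('w2.npz'));P=pts(c);Q=P.reshape(-1,3);T=np.array([.5888,-.3044])
a=np.radians(22.54);ty=np.array([np.cos(a),np.sin(a)]);tx=np.array([-ty[1],ty[0]])
L=(Q[:,:2]-T)*1000;l=np.stack([L@tx,L@ty],1)
for lo,hi in((.148,.165),(.165,.19),(.19,.22)):
    m=(abs(l)<25).all(1)&(Q[:,2]>lo)&(Q[:,2]<hi);
    for s in(-1,1):
        k=m&(l[:,1]*s>0)
        if k.sum()>3:print(lo,s,k.sum(),np.percentile(l[k],[2,98],axis=0).round(1).tolist(),Q[k,2].min())
E
python3 go.py 0.5891 -0.2983 0.194 22.45
```

```text
0.148 -1 32 [[3.8, -16.0], [4.8, -11.5]] 0.1532392817180378
0.148 1 32 [[3.9, 12.2], [4.9, 16.8]] 0.1528994086378872
0.165 -1 103 [[-3.7, -15.9], [4.8, -11.3]] 0.16526968115639648
0.165 1 106 [[-3.6, 12.0], [5.0, 16.8]] 0.16502939738548195
0.19 -1 165 [[-3.2, -16.1], [4.9, -11.3]] 0.19023960132541745
0.19 1 168 [[-3.2, 12.0], [4.9, 16.9]] 0.19029395694177606
frac [0.0115 0.0055 0.1364] turn 0.0008 yaw 22.52 t 6.3333 tcp [ 0.5888 -0.3047  0.2622] F [-0.05  0.4  -1.38] w 0.0334 g 9.79 dist_rows 1.6421591047223048
```

```bash
python3 -m creep '[[0.0115,0.005,0.05,0.001],[0.0115,0.005,0.1,0.001],[0.0115,0.005,0.136,0.001],[0.0115,0.005,0.136,0.001],[0.0115,0.005,0.136,0.001],[0.0115,0.005,0.136,0.001]]';python3 go.py 0.5891 -0.2983 0.128 22.45
```

```text
t: 6.83
tcp_pos: [0.5894, -0.3001, 0.1957]
orientation: [0.557, 0.831, 0.0, 0.001]
contact_force: [-0.3, 0.0, -1.0]
grip_width: 0.033
grasp_force: 9.8
frac [0.0038 0.0006 0.1355] turn -0.0015 yaw 22.31 t 6.8333 tcp [ 0.5894 -0.3001  0.1957] F [-0.25  0.04 -1.01] w 0.033 g 9.79 dist_rows 1.6250499639669462
```

```bash
python3 -m creep '[[0.004,0.001,0,0],[0.004,0.001,0.02,0],[0.004,0.001,0.04,0],[0.004,0.001,0.06,0],[0.004,0.001,0.08,0],[0.004,0.001,0.1,0],[0.004,0.001,0.12,0],[0.004,0.001,0.135,0],[0.004,0.001,0.135,0],[0.004,0.001,0.135,0]]';python3 go.py 0.5891 -0.2983 0.128 22.45
```

```text
t: 7.67
tcp_pos: [0.5879, -0.2982, 0.1263]
orientation: [0.557, 0.83, -0.0, -0.0]
contact_force: [0.4, 0.3, -0.7]
grip_width: 0.0329
grasp_force: 9.8
frac [-0.001   0.0021 -0.0033] turn -0.002 yaw 22.27 t 7.6667 tcp [ 0.5879 -0.2982  0.1263] F [ 0.38  0.27 -0.72] w 0.0329 g 9.79 dist_rows 0.048668262755524355
```

```bash
python3 -m creep '[[0,0,-0.006,0],[0,0,-0.006,0],[0,0,-0.006,0]]'; python3 -m creep '[[0,0,0,0],[0,0,0,0],[0,0,0,0],[0,0,0,0],[0,0,0,0],[0,0,0,0]]' 0.22 40;python3 go.py 0.5891 -0.2983 0.26 22.45
```

```text
t: 7.92
tcp_pos: [0.5885, -0.2985, 0.1306]
orientation: [0.557, 0.83, 0.0, 0.001]
contact_force: [0.2, -0.5, -1.5]
grip_width: 0.0333
grasp_force: 9.8
t: 8.42
tcp_pos: [0.5884, -0.2985, 0.1303]
orientation: [0.557, 0.83, 0.0, 0.0]
contact_force: [-0.9, 0.7, 5.5]
grip_width: 0.0225
grasp_force: 39.1
frac [-0.0004  0.0016 -0.2594] turn -0.002 yaw 22.27 t 8.4167 tcp [ 0.5884 -0.2985  0.1303] F [-0.86  0.69  5.5 ] w 0.0225 g 39.13 dist_rows 3.1097931136369374
```

```bash
python3 -m creep '[[0,0,-0.01,0],[0,0,-0.03,0],[0,0,-0.06,0],[0,0,-0.1,0],[0,0,-0.15,0],[0,0,-0.2,0],[0,0,-0.26,0],[0,0,-0.28,0],[0,0,-0.28,0],[0,0,-0.28,0]]';python3 go.py 0.4796 0.1551 0.27 -12.9
python3 - <<'E'
from look import *
c=snap('wrist','w3')
E
```

```text
t: 9.25
tcp_pos: [0.5878, -0.2983, 0.2694]
orientation: [0.557, 0.83, -0.0, -0.0]
contact_force: [-0.2, -0.3, -2.3]
grip_width: 0.0224
grasp_force: 39.3
frac [ 0.9211  0.1435 -0.0013] turn 0.3908 yaw 22.27 t 9.25 tcp [ 0.5878 -0.2983  0.2694] F [-0.17 -0.32 -2.35] w 0.0224 g 39.27 dist_rows 11.177014691053294
```

View pics/w3.png

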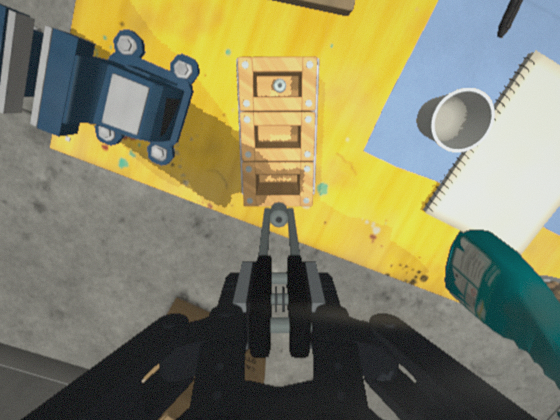

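The dowel is held between the tips at (279,216), and the pocket at (278,185) is now empty. I'll measure where it sits relative to the TCP.

```bash
cat > held.py <<'E'
import sys
from look import *
from scipy.spatial.transform import Rotation as R
def held(f,s):
    c=dict(np.load(f));Q=pts(c).reshape(-1,3)
    l=(Q-s['tcp_pos'])@R.from_quat(s['orientation']).as_matrix()*1000
    m=(l[:,0]>-12)&(l[:,0]<15)&(abs(l[:,1])<6.0)&(l[:,2]>70)&(l[:,2]<125)&(c['range_z'].ravel()>0)
    z=np.median(l[m,2]); k=m&(l[:,2]<np.percentile(l[m,2],60)+2)
    print('n',m.sum(),'z pct',np.percentile(l[m,2],[2,25,50,75,98]).round(1),'x',np.percentile(l[m,0],[2,50,98]).round(1))
    zt=np.percentile(l[m,2],25); k=m&(abs(l[:,2]-zt)<2); print('top disc z',zt.round(1),'x',l[k,0].min().round(1),l[k,0].max().round(1))
    for sg in(-1,1):
        k=(abs(l[:,0])<6)&(l[:,1]*sg>6)&(l[:,1]*sg<14)&(l[:,2]>60)&(l[:,2]<112); print('leg',np.percentile(l[k],[2,98],axis=0).round(1).tolist())
if __name__=='__main__': held(sys.argv[1],arm.sense())
E
python3 held.py w3.npz
```

```text
n 373 z pct [ 76.   89.5  90.3  95.5 110.3] x [-5.4  3.   7.1]
top disc z 89.5 x -6.1 6.7
leg [[3.1, -10.5, 61.0], [4.1, -6.1, 106.2]]
leg [[-2.8, 6.3, 61.1], [4.3, 12.6, 107.7]]
```

```bash
python3 go.py 0.466 0.097 0.27 -12.9; python3 -m creep '[[0.4,0.08,0,0.25],[0.4,0.08,0,0.25],[0.4,0.08,0,0.25],[0.4,0.08,0,0.25],[0.4,0.08,0,0.25],[0.4,0.08,0,0.25]]';python3 go.py 0.466 0.097 0.27 -12.9
```

```text
frac [ 0.823   0.0754 -0.0025] turn 0.3908 yaw 22.27 t 9.3 tcp [ 0.5871 -0.2981  0.2681] F [-0.04  0.47 -2.82] w 0.0223 g 39.27 dist_rows 9.909061029890523
t: 9.8
tcp_pos: [0.547, -0.088, 0.2682]
orientation: [0.704, 0.71, 0.0, -0.003]
contact_force: [0.8, 0.8, -2.0]
grip_width: 0.0219
grasp_force: 39.4
frac [ 0.3712 -0.1591 -0.001 ] turn 0.1482 yaw 0.44 t 9.8 tcp [ 0.547  -0.088   0.2682] F [ 0.77  0.79 -2.  ] w 0.0219 g 39.43 dist_rows 4.842162139972754
```

```bash
python3 -m creep '[[0.36,-0.157,0,0.148],[0.36,-0.157,0,0.148],[0.36,-0.157,0,0.148],[0.36,-0.157,0,0.148],[0.36,-0.157,0,0.148],[0.36,-0.157,0,0.148],[0.36,-0.157,0,0.148],[0.36,-0.157,0,0.148],[0.36,-0.157,0,0.148]]';python3 go.py 0.4796 0.1551 0.26 -12.9
python3 - <<'E'
from look import *
c=snap('wrist','w4');P=pts(c)
Q=P.reshape(-1,3);Q=Q[(abs(Q[:,0]-.496)<.12)&(abs(Q[:,1]-.227)<.13)&(c['range_z'].ravel()>0)]
q=Q[(Q[:,2]>.071)&(Q[:,2]<.081)];print(np.median(q[:,2]),cv2.minAreaRect((q[:,:2]*1000).astype(np.float32)))
C=np.array([.496,.2268]);a=np.radians(-12.9);ex=np.array([np.cos(a),np.sin(a)]);ey=np.array([-ex[1],ex[0]])
L=(Q[:,:2]-C)*1000; l=np.stack([L@ex,L@ey],1);top=(Q[:,2]>.071)&(Q[:,2]<.081)
m=top&(abs(l[:,0])<5)&(l[:,1]<0)
h=np.sort(l[m,1]);g=np.diff(h);print('gaps along row',[(h[i].round(1),h[i+1].round(1)) for i in np.where(g>8)[0]],h[0],h[-1])
for r in(-24.5,-73.5):
    m=top&(abs(l[:,1]-r)<6);h=np.sort(l[m,0]);g=np.diff(h);print('slot x',[(h[i].round(1),h[i+1].round(1)) for i in np.where(g>8)[0]])
E
python3 held.py w4.npz
```

```text
t: 10.55
tcp_pos: [0.4716, 0.0805, 0.2689]
orientation: [0.786, 0.618, -0.001, -0.0]
contact_force: [0.5, 1.0, -1.3]
grip_width: 0.0222
grasp_force: 39.6
frac [ 0.1488 -0.0197  0.0177] turn -0.0088 yaw -13.69 t 10.55 tcp [0.4716 0.0805 0.2689] F [ 0.49  1.05 -1.34] w 0.0222 g 39.58 dist_rows 1.8118708137147974
0.07540054022620926 ((488.92138671875, 188.71925354003906), (118.28720092773438, 74.177734375), 77.10768127441406)
gaps along row [(np.float64(-84.7), np.float64(-62.4)), (np.float64(-35.8), np.float64(-14.0))] -97.21993062664295 -0.7272230448625446
slot x [(np.float64(-21.3), np.float64(25.0))]
slot x [(np.float64(-21.4), np.float64(25.1))]
n 361 z pct [ 90.   90.9  91.7  97.8 111.7] x [-4.9  4.1  7.7]
top disc z 90.9 x -6.3 7.7
leg [[-2.2, -11.2, 61.3], [4.7, -6.1, 106.9]]
leg [[-2.0, 6.5, 60.5], [4.7, 11.7, 107.2]]
```

View pics/w4.png

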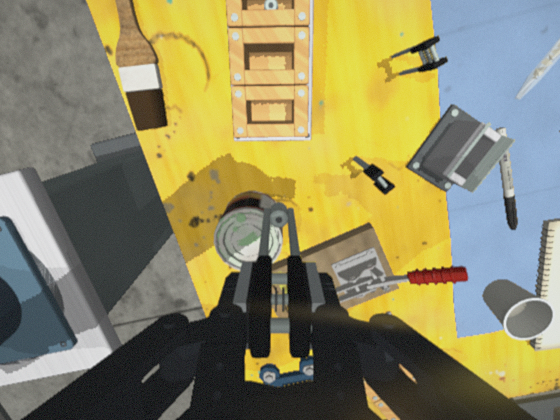

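The wrist picture shows the two empty kit pockets at (269,57) and (269,111), with the dowel still held at the tips at (279,216).

```bash
python3 go.py 0.4812 0.1542 0.2 -12.9; python3 -m creep '[[0.08,-0.011,0,-0.009],[0.147,-0.016,0.02,-0.009],[0.147,-0.016,0.08,-0.009],[0.147,-0.016,0.137,-0.009],[0.147,-0.016,0.137,-0.009],[0.147,-0.016,0.137,-0.009],[0.147,-0.016,0.137,-0.009]]';python3 go.py 0.4812 0.1542 0.132 -12.9
```

```text
frac [ 0.1477 -0.0163  0.1381] turn -0.0089 yaw -13.7 t 10.6 tcp [0.4717 0.0806 0.2691] F [-0.12  0.25 -1.16] w 0.0224 g 39.58 dist_rows 2.4317221154163726
t: 11.18
tcp_pos: [0.4819, 0.155, 0.2024]
orientation: [0.782, 0.624, 0.001, 0.0]
contact_force: [0.5, 0.6, -0.3]
grip_width: 0.0223
grasp_force: 39.7
frac [-0.002  -0.0012  0.1407] turn 0.0007 yaw -12.84 t 11.1833 tcp [0.4819 0.155  0.2024] F [ 0.49  0.65 -0.35] w 0.0223 g 39.66 dist_rows 1.687622614692787
```

```bash
python3 -m creep '[[-0.002,-0.001,0.02,0],[-0.002,-0.001,0.04,0],[-0.002,-0.001,0.06,0],[-0.002,-0.001,0.08,0],[-0.002,-0.001,0.1,0],[-0.002,-0.001,0.12,0],[-0.002,-0.001,0.132,0],[-0.002,-0.001,0.132,0],[-0.002,-0.001,0.132,0]]';python3 go.py 0.4812 0.1542 0.131 -12.9
```

```text
t: 11.93
tcp_pos: [0.48, 0.1548, 0.1349]
orientation: [0.781, 0.624, -0.0, -0.0]
contact_force: [0.5, 0.3, -2.4]
grip_width: 0.0221
grasp_force: 39.7
frac [-0.0006  0.0026  0.0078] turn 0.0019 yaw -12.73 t 11.9333 tcp [0.48   0.1548 0.1349] F [ 0.48  0.25 -2.36] w 0.0221 g 39.69 dist_rows 0.09908184378814683
```

Lower in 1 mm steps until touch.

```bash
python3 -m creep '[[0,0.002,0.002,0],[0,0.002,0.004,0],[0,0.002,0.006,0],[0,0.002,0.006,0],[0,0.002,0.006,0]]'; python3 -m creep '[[0,0,0.001,0],[0,0,0.002,0],[0,0,0.003,0],[0,0,0.003,0],[0,0,0.003,0]]'
```

```text
t: 12.35
tcp_pos: [0.4812, 0.1544, 0.1324]
orientation: [0.781, 0.624, 0.0, 0.0]
contact_force: [-0.3, 0.1, -1.6]
grip_width: 0.0219
grasp_force: 39.7
t: 12.77
tcp_pos: [0.4812, 0.1545, 0.1308]
orientation: [0.781, 0.624, -0.0, -0.0]
contact_force: [-0.2, -0.5, -1.6]
grip_width: 0.0225
grasp_force: 39.7
```

```bash
python3 -m creep '[[0,0,0.001,0],[0,0,0.002,0],[0,0,0.002,0],[0,0,0.002,0]]'; python3 -m creep '[[0,0,0.001,0],[0,0,0.002,0],[0,0,0.002,0],[0,0,0.002,0]]'
```

```text
t: 13.1
tcp_pos: [0.4814, 0.1546, 0.1303]
orientation: [0.781, 0.624, 0.0, 0.0]
contact_force: [-1.4, 0.3, 5.7]
grip_width: 0.0221
grasp_force: 40.0
t: 13.43
tcp_pos: [0.4815, 0.1548, 0.1302]
orientation: [0.781, 0.624, 0.0, 0.0]
contact_force: [-3.7, -1.0, 14.8]
grip_width: 0.0224
grasp_force: 40.5
```

```bash
python3 -m creep '[[0,0,-0.002,0],[0,0,-0.003,0],[0,0,-0.003,0],[0,0,-0.003,0]]'; python3 -m creep '[[0,0,0,0],[0,0,0,0],[0,0,0,0],[0,0,0,0],[0,0,0,0]]' 0.385;  python3 -m creep '[[0,0,-0.01,0],[0,0,-0.02,0],[0,0,-0.04,0],[0,0,-0.06,0],[0,0,-0.1,0],[0,0,-0.14,0],[0,0,-0.2,0],[0,0,-0.26,0],[0,0,-0.27,0],[0,0,-0.27,0]]'
python3 go.py 0.466 0.097 0.27 -12.9
```

```text
t: 13.77
tcp_pos: [0.4813, 0.1545, 0.1303]
orientation: [0.781, 0.624, 0.0, 0.0]
contact_force: [-1.6, -0.0, 2.0]
grip_width: 0.0223
grasp_force: 39.9
t: 14.18
tcp_pos: [0.4811, 0.1544, 0.1302]
orientation: [0.781, 0.624, -0.0, -0.0]
contact_force: [-0.0, -0.1, -0.9]
grip_width: 0.033
grasp_force: 9.8
t: 15.02
tcp_pos: [0.4827, 0.1551, 0.2684]
orientation: [0.781, 0.624, 0.003, 0.001]
contact_force: [-0.2, -0.1, -1.1]
grip_width: 0.033
grasp_force: 9.8
frac [-0.1208 -0.0068 -0.0035] turn 0.0017 yaw -12.75 t 15.0167 tcp [0.4827 0.1551 0.2684] F [-0.17 -0.14 -1.1 ] w 0.033 g 9.83 dist_rows 1.4509333114567289
```

```bash
python3 go.py 0.5505 -0.2057 0.265 22.45;python3 -m creep '[[-0.3,0.02,0,-0.1],[-0.62,0.223,0,-0.39],[-0.62,0.223,0,-0.39],[-0.62,0.223,0,-0.39],[-0.62,0.223,0,-0.39],[-0.62,0.223,0,-0.39],[-0.62,0.223,0,-0.39],[-0.62,0.223,0,-0.39],[-0.62,0.223,0,-0.39]]'; python3 go.py 0.5505 -0.2057 0.265 22.45
```

```text
frac [-0.674   0.2915  0.0066] turn -0.3911 yaw -12.75 t 15.0167 tcp [0.4827 0.1551 0.2684] F [-0.17 -0.14 -1.1 ] w 0.033 g 9.83 dist_rows 8.805180565741049
t: 15.77
tcp_pos: [0.5204, -0.1785, 0.264]
orientation: [0.559, 0.829, -0.001, -0.0]
contact_force: [0.0, -1.1, -1.8]
grip_width: 0.0327
grasp_force: 9.8
frac [-0.073   0.0354 -0.002 ] turn -0.0045 yaw 22.04 t 15.7667 tcp [ 0.5204 -0.1785  0.264 ] F [ 0.01 -1.15 -1.84] w 0.0327 g 9.83 dist_rows 0.9730241583768401
```

```bash
python3 -m creep '[[-0.07,0.0345,0,-0.004],[-0.07,0.0345,0.03,-0.004],[-0.07,0.0345,0.08,-0.004],[-0.07,0.0345,0.13,-0.004],[-0.07,0.0345,0.13,-0.004],[-0.07,0.0345,0.13,-0.004],[-0.07,0.0345,0.13,-0.004]]'; python3 go.py 0.5505 -0.2057 0.13 22.45
```

```text
t: 16.35
tcp_pos: [0.5513, -0.1982, 0.2011]
orientation: [0.554, 0.833, 0.0, 0.0]
contact_force: [1.7, 0.2, -1.1]
grip_width: 0.0331
grasp_force: 9.8
frac [-0.0132 -0.0073  0.1422] turn 0.0032 yaw 22.74 t 16.35 tcp [ 0.5513 -0.1982  0.2011] F [ 1.72  0.21 -1.1 ] w 0.0331 g 9.83 dist_rows 1.7146560926183467
```

```bash
python3 -m creep '[[-0.013,-0.007,0,0.003],[-0.013,-0.007,0,0.003],[-0.013,-0.007,0,0.003],[-0.013,-0.007,0,0.003]]'; python3 go.py 0.5505 -0.2057 0.13 22.45
python3 - <<'E'
from look import *
snap('wrist','w5')
E
python3 held.py w5.npz
```

```text
t: 16.68
tcp_pos: [0.5504, -0.206, 0.201]
orientation: [0.556, 0.831, 0.0, 0.001]
contact_force: [0.8, 0.8, -1.5]
grip_width: 0.0331
grasp_force: 9.8
frac [0.0006 0.0003 0.1421] turn -0.0003 yaw 22.42 t 16.6833 tcp [ 0.5504 -0.206   0.201 ] F [ 0.85  0.79 -1.49] w 0.0331 g 9.83 dist_rows 1.7034088108287688
n 17 z pct [124.2 124.4 124.6 124.9 125. ] x [-4.4 12.8 14.4]
top disc z 124.4 x -12.0 14.5
leg [[-4.4, -13.9, 60.9], [4.1, -11.2, 105.5]]
leg [[-4.4, 11.9, 61.0], [4.2, 13.9, 104.4]]
```

```bash
python3 -m creep '[[0,0,0.02,0],[0,0,0.04,0],[0,0,0.06,0],[0,0,0.08,0],[0,0,0.1,0],[0,0,0.12,0],[0,0,0.14,0],[0,0,0.14,0],[0,0,0.14,0]]'; python3 go.py 0.5505 -0.2057 0.1305 22.45
```

```text
t: 17.48
tcp_pos: [0.5497, -0.2054, 0.1295]
orientation: [0.556, 0.831, -0.0, -0.001]
contact_force: [-0.4, 0.8, -0.7]
grip_width: 0.0331
grasp_force: 9.8
frac [-0.0011  0.0012 -0.002 ] turn 0.0001 yaw 22.46 t 17.4833 tcp [ 0.5497 -0.2054  0.1295] F [-0.35  0.83 -0.71] w 0.0331 g 9.83 dist_rows 0.03029302712464891
```

```bash
python3 -m creep '[[0,0.001,-0.002,0],[0,0.001,-0.002,0],[0,0,-0.002,0],[0,0,-0.002,0],[0,0,-0.002,0],[0,0,-0.002,0],[0,0,-0.002,0],[0,0,-0.002,0]]' 0.22 40;python3 -m creep '[[0,0,-0.01,0],[0,0,-0.03,0],[0,0,-0.06,0],[0,0,-0.1,0],[0,0,-0.15,0],[0,0,-0.2,0],[0,0,-0.26,0],[0,0,-0.28,0],[0,0,-0.28,0],[0,0,-0.28,0]]';python3 go.py 0.471 0.08 0.27 -12.9
python3 - <<'E'
from look import *
snap('wrist','w6')
E
python3 held.py w6.npz
```

```text
t: 18.15
tcp_pos: [0.5502, -0.2056, 0.1313]
orientation: [0.556, 0.831, -0.0, 0.0]
contact_force: [-0.3, -0.5, -1.3]
grip_width: 0.022
grasp_force: 39.2
t: 18.98
tcp_pos: [0.55, -0.2057, 0.2713]
orientation: [0.556, 0.831, -0.0, 0.0]
contact_force: [-0.1, 0.9, -2.3]
grip_width: 0.0224
grasp_force: 39.3
frac [0.5884 0.0721 0.0023] turn 0.3928 yaw 22.45 t 18.9833 tcp [ 0.55   -0.2057  0.2713] F [-0.08  0.93 -2.27] w 0.0224 g 39.27 dist_rows 7.107410473033429
n 371 z pct [ 73.7  90.5  91.4  97.4 112.2] x [-6.2  2.5  6.4]
top disc z 90.5 x -7.4 6.5
leg [[2.8, -10.4, 60.7], [4.0, -6.1, 105.8]]
leg [[-3.7, 6.0, 60.7], [4.1, 12.5, 106.0]]
```

```bash
python3 -m creep '[[0.588,0.072,0,0.39],[0.588,0.072,0,0.39],[0.588,0.072,0,0.39],[0.588,0.072,0,0.39],[0.588,0.072,0,0.39],[0.588,0.072,0,0.39],[0.588,0.072,0,0.39],[0.588,0.072,0,0.39],[0.588,0.072,0,0.39],[0.588,0.072,0,0.39]]'
python3 - <<'E'
from look import *
c=snap('wrist','w7');Q=pts(c).reshape(-1,3)
C=np.array([.496,.2268]);a=np.radians(-12.9);ex=np.array([np.cos(a),np.sin(a)]);ey=np.array([-ex[1],ex[0]])
L=(Q[:,:2]-C)*1000; l=np.stack([L@ex-1.8,L@ey+73.5],1)
m=(abs(l[:,0])<21)&(abs(l[:,1])<10)&(Q[:,2]>.03)&(Q[:,2]<.06)
print('placed dowel',m.sum(),cv2.minEnclosingCircle(l[m].astype(np.float32)) if m.sum() else 0,np.percentile(Q[m,2],[5,50,95]) if m.sum() else 0)
E
python3 held.py w7.npz; python3 go.py 0.4922 0.2022 0.2 -12.9
```

```text
t: 19.87
tcp_pos: [0.4703, 0.0796, 0.27]
orientation: [0.78, 0.626, -0.001, -0.0]
contact_force: [0.3, -1.1, -1.5]
grip_width: 0.022
grasp_force: 39.4
placed dowel 135 ((0.4751502275466919, 0.49579575657844543), 6.833263397216797) [0.03761425 0.03912062 0.04076598]
n 356 z pct [ 91.1  91.9  92.7  98.7 113.6] x [-4.3  4.6  8.1]
top disc z 91.9 x -5.5 8.2
leg [[-0.8, -11.8, 61.0], [5.6, -6.2, 107.7]]
leg [[-0.9, 6.1, 60.5], [5.7, 11.1, 107.3]]
frac [ 0.2509 -0.0122  0.1399] turn 0.0023 yaw -12.69 t 19.9167 tcp [0.4707 0.0785 0.2701] F [-0.23  0.29 -0.99] w 0.0224 g 39.37 dist_rows 3.4477180069298003
```

View pics/w7.png

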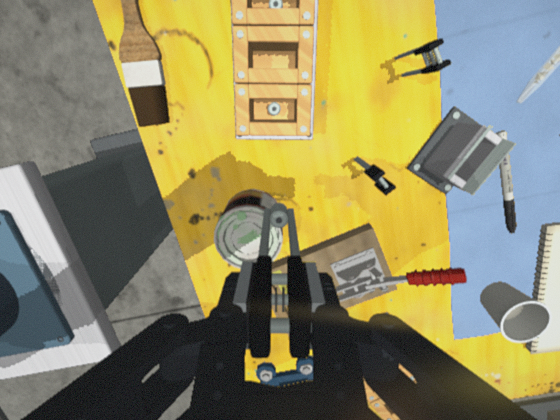

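The first dowel stands upright and centred in its pocket at (275,109). The second is held at (279,216), and the pocket at (273,59) is still empty.

```bash
python3 -m creep '[[0.08,-0.004,0,0.001],[0.16,-0.008,0,0.001],[0.25,-0.012,0.02,0.001],[0.25,-0.012,0.08,0.001],[0.25,-0.012,0.137,0.001],[0.25,-0.012,0.137,0.001],[0.25,-0.012,0.137,0.001],[0.25,-0.012,0.137,0.001]]';python3 go.py 0.4922 0.2020 0.134 -12.9
```

```text
t: 20.58
tcp_pos: [0.4938, 0.2018, 0.2037]
orientation: [0.782, 0.623, 0.0, 0.0]
contact_force: [1.9, 0.4, -0.9]
grip_width: 0.0222
grasp_force: 39.5
frac [-0.0004 -0.0033  0.1393] turn 0.0001 yaw -12.89 t 20.5833 tcp [0.4938 0.2018 0.2037] F [ 1.94  0.38 -0.86] w 0.0222 g 39.51 dist_rows 1.6713216729558835
```

```bash
python3 -m creep '[[0,-0.003,0.02,0],[0,-0.003,0.04,0],[0,-0.003,0.06,0],[0,-0.003,0.08,0],[0,-0.003,0.1,0],[0,-0.003,0.12,0],[0,-0.003,0.132,0],[0,-0.003,0.136,0],[0,-0.003,0.136,0],[0,-0.003,0.136,0]]';python3 go.py 0.4922 0.2020 0.131 -12.9
```

```text
t: 21.42
tcp_pos: [0.4914, 0.2036, 0.1349]
orientation: [0.781, 0.624, 0.0, 0.0]
contact_force: [0.3, 1.0, -1.7]
grip_width: 0.0221
grasp_force: 39.5
frac [-0.0028  0.0023  0.0078] turn 0.0019 yaw -12.73 t 21.4167 tcp [0.4914 0.2036 0.1349] F [ 0.25  0.98 -1.66] w 0.0221 g 39.54 dist_rows 0.10345674792039761
```

```bash
python3 -m creep '[[-0.003,0.002,0.002,0],[-0.003,0.002,0.004,0],[-0.003,0.002,0.006,0],[-0.003,0.002,0.006,0],[-0.003,0.002,0.006,0]]'; python3 -m creep '[[0,0,0.001,0],[0,0,0.002,0],[0,0,0.003,0],[0,0,0.003,0],[0,0,0.003,0]]'
```

```text
t: 21.83
tcp_pos: [0.4919, 0.2018, 0.1318]
orientation: [0.781, 0.624, 0.0, 0.0]
contact_force: [0.6, 0.2, -0.8]
grip_width: 0.0223
grasp_force: 39.5
t: 22.25
tcp_pos: [0.4921, 0.202, 0.1312]
orientation: [0.781, 0.624, 0.0, 0.0]
contact_force: [-1.8, -1.3, 7.4]
grip_width: 0.0221
grasp_force: 40.0
```

```bash
python3 go.py 0.4922 0.2020 0.131 -12.9
```

```text
frac [0.0001 0.0002 0.0004] turn 0.0018 yaw -12.74 t 22.25 tcp [0.4921 0.202  0.1312] F [-1.8  -1.35  7.4 ] w 0.0221 g 39.98 dist_rows 0.00526361541509095
```

Touched the floor; ease off, release and lift.

```bash
python3 -m creep '[[0,0,-0.001,0],[0,0,-0.0015,0],[0,0,-0.0015,0]]'; python3 -m creep '[[0,0,0,0],[0,0,0,0],[0,0,0,0],[0,0,0,0],[0,0,0,0]]' 0.385;  python3 -m creep '[[0,0,-0.01,0],[0,0,-0.02,0],[0,0,-0.04,0],[0,0,-0.06,0],[0,0,-0.1,0],[0,0,-0.14,0],[0,0,-0.2,0],[0,0,-0.26,0],[0,0,-0.27,0],[0,0,-0.27,0]]'
python3 go.py 0.6805 0.0581 0.27 45.5
```

```text
t: 22.5
tcp_pos: [0.492, 0.2019, 0.1313]
orientation: [0.781, 0.624, 0.0, 0.0]
contact_force: [-0.1, -0.5, 3.6]
grip_width: 0.0221
grasp_force: 39.7
t: 22.92
tcp_pos: [0.4917, 0.2017, 0.1309]
orientation: [0.781, 0.624, -0.0, -0.0]
contact_force: [0.0, -0.1, -1.2]
grip_width: 0.0328
grasp_force: 9.8
t: 23.75
tcp_pos: [0.4933, 0.2026, 0.2693]
orientation: [0.781, 0.624, 0.003, 0.001]
contact_force: [-0.0, -0.7, -1.6]
grip_width: 0.0329
grasp_force: 9.8
frac [-1.993e-01  4.289e-01  1.000e-04] turn -0.6472 yaw -12.75 t 23.75 tcp [0.4933 0.2026 0.2693] F [-0.   -0.7  -1.56] w 0.0329 g 9.83 dist_rows 5.671046044322128
```

```bash
python3 -m creep '[[-0.199,0.428,0,-0.647],[-0.199,0.428,0,-0.647],[-0.199,0.428,0,-0.647],[-0.199,0.428,0,-0.647],[-0.199,0.428,0,-0.647],[-0.199,0.428,0,-0.647],[-0.199,0.428,0,-0.647],[-0.199,0.428,0,-0.647],[-0.199,0.428,0,-0.647],[-0.199,0.428,0,-0.647]]'; python3 -m creep '[[0,0,0,0],[0,0,0,0],[0,0,0,0]]'; python3 go.py 0.6805 0.0581 0.2 45.7
python3 - <<'E'
from look import *
c=snap('wrist');Q=pts(c).reshape(-1,3)
Q=Q[(abs(Q[:,0]-.68)<.06)&(abs(Q[:,1]-.058)<.06)&(c['range_z'].ravel()>0)]
q=Q[(Q[:,2]>.05)&(Q[:,2]<.08)];print(len(q),cv2.minAreaRect((q[:,:2]*1000).astype(np.float32)))
c=snap('top','t2');Q=pts(c).reshape(-1,3)
C=np.array([.496,.2268]);a=np.radians(-12.9);ex=np.array([np.cos(a),np.sin(a)]);ey=np.array([-ex[1],ex[0]])
for r in(-73.5,-24.5,24.5,73.5):
    L=(Q[:,:2]-C)*1000; l=np.stack([L@ex,L@ey-r],1)
    m=(abs(l[:,0])<20)&(abs(l[:,1])<10)&(Q[:,2]>.033)&(Q[:,2]<.05);
    if m.any():print(r,m.sum(),l[m].mean(0).round(1),np.median(Q[m,2]))
E
python3 held.py wrist.npz
```

```text
t: 24.58
tcp_pos: [0.6779, 0.0576, 0.2648]
orientation: [0.38, 0.925, -0.0, -0.001]
contact_force: [0.9, 0.0, -1.6]
grip_width: 0.0327
grasp_force: 9.8
t: 24.83
tcp_pos: [0.6784, 0.0578, 0.2661]
orientation: [0.379, 0.925, -0.0, 0.0]
contact_force: [-0.4, -0.4, -2.5]
grip_width: 0.033
grasp_force: 9.8
frac [-0.0025  0.0034  0.1322] turn -0.0029 yaw 45.44 t 24.8333 tcp [0.6784 0.0578 0.2661] F [-0.42 -0.39 -2.47] w 0.033 g 9.83 dist_rows 1.5857915796227027
1612 ((680.636474609375, 58.18275451660156), (64.26538848876953, 36.358890533447266), 45.60749053955078)
-73.5 26 [0.2 1.2] 0.03983703463498249
-24.5 19 [0.2 1.4] 0.03889315891586852
24.5 15 [1.2 2.3] 0.039681735397547005
73.5 10 [4.4 3.4] 0.03963904141287722
  return _methods._mean(a, axis=axis, dtype=dtype,
  ret = ret.dtype.type(ret / rcount)
Traceback (most recent call last):
  File "held.py", line 13, in <module>
    if __name__=='__main__': held(sys.argv[1],arm.sense())
                             ~~~~^^^^^^^^^^^^^^^^^^^^^^^^^
  File "held.py", line 8, in held
    z=np.median(l[m,2]); k=m&(l[:,2]<np.percentile(l[m,2],60)+2)
                                     ~~~~~~~~~~~~~^^^^^^^^^^^
IndexError: index -1 is out of bounds for axis 0 with size 0
```

All four kit pockets hold an upright dowel, with tops at about 39–40 mm. Next I'll line up over the stand.

```bash
python3 -m creep '[[-0.0025,0.0035,0.05,-0.003],[-0.0025,0.0035,0.1,-0.003],[-0.0025,0.0035,0.132,-0.003],[-0.0025,0.0035,0.132,-0.003],[-0.0025,0.0035,0.132,-0.003],[-0.0025,0.0035,0.132,-0.003]]'; python3 go.py 0.6806 0.0582 0.118 45.6
```

```text
t: 25.43
tcp_pos: [0.6815, 0.0583, 0.2015]
orientation: [0.377, 0.926, 0.001, 0.001]
contact_force: [-0.8, 0.4, -0.7]
grip_width: 0.033
grasp_force: 9.8
frac [ 0.0014 -0.0017  0.1671] turn 0.0017 yaw 45.75 t 25.4333 tcp [0.6815 0.0583 0.2015] F [-0.78  0.36 -0.7 ] w 0.033 g 9.83 dist_rows 2.0037236858600593
```

```bash
python3 -m creep '[[0.001,-0.001,0.02,0.001],[0.001,-0.001,0.04,0.001],[0.001,-0.001,0.06,0.001],[0.001,-0.001,0.08,0.001],[0.001,-0.001,0.08,0.001],[0.001,-0.001,0.08,0.001]]'; python3 go.py 0.6806 0.0582 0.118 45.6
```

```text
t: 25.93
tcp_pos: [0.6794, 0.0578, 0.1589]
orientation: [0.377, 0.926, -0.0, -0.001]
contact_force: [-0.1, 0.1, -0.8]
grip_width: 0.033
grasp_force: 9.8
frac [-0.0012  0.0024  0.0818] turn 0.0009 yaw 45.68 t 25.9333 tcp [0.6794 0.0578 0.1589] F [-0.12  0.07 -0.81] w 0.033 g 9.83 dist_rows 0.9814346177807887
```

```bash
python3 -m creep '[[-0.001,0.002,0.015,0],[-0.001,0.002,0.03,0],[-0.001,0.002,0.045,0],[-0.001,0.002,0.06,0],[-0.001,0.002,0.07,0],[-0.001,0.002,0.078,0],[-0.001,0.002,0.078,0],[-0.001,0.002,0.078,0]]'; python3 go.py 0.6806 0.0582 0.118 45.6
```

```text
t: 26.6
tcp_pos: [0.681, 0.0583, 0.1209]
orientation: [0.377, 0.926, -0.0, -0.0]
contact_force: [0.1, -0.3, -0.7]
grip_width: 0.033
grasp_force: 9.8
frac [ 0.0005 -0.0008  0.0057] turn 0.0008 yaw 45.68 t 26.6 tcp [0.681  0.0583 0.1209] F [ 0.09 -0.32 -0.72] w 0.033 g 9.83 dist_rows 0.06946595703010569
```

```bash
python3 -m creep '[[0,0,0.002,0],[0,0,0.004,0],[0,0,0.005,0],[0,0,0.005,0]]'; python3 -m creep '[[0,0,0.001,0],[0,0,0.002,0],[0,0,0.003,0],[0,0,0.003,0]]'
```

```text
t: 26.93
tcp_pos: [0.6811, 0.0582, 0.1186]
orientation: [0.377, 0.926, -0.0, 0.0]
contact_force: [-0.7, 0.5, -0.6]
grip_width: 0.0331
grasp_force: 9.8
t: 27.27
tcp_pos: [0.681, 0.0582, 0.1169]
orientation: [0.377, 0.926, -0.0, -0.0]
contact_force: [-0.5, 0.1, -1.7]
grip_width: 0.0327
grasp_force: 9.8
```

```bash
python3 -m creep '[[0,0,0.001,0],[0,0,0.002,0],[0,0,0.002,0],[0,0,0.002,0]]'; python3 -m creep '[[0,0,0.001,0],[0,0,0.002,0],[0,0,0.002,0],[0,0,0.002,0]]'
```

```text
t: 27.6
tcp_pos: [0.6812, 0.0582, 0.1163]
orientation: [0.377, 0.926, -0.0, 0.0]
contact_force: [-1.0, -0.8, -0.3]
grip_width: 0.0331
grasp_force: 10.0
t: 27.93
tcp_pos: [0.6815, 0.0582, 0.1162]
orientation: [0.377, 0.926, 0.0, 0.001]
contact_force: [-2.2, -0.8, 6.1]
grip_width: 0.033
grasp_force: 10.1
```

```bash
python3 -m creep '[[0,0,-0.002,0],[0,0,-0.002,0],[0,0,-0.002,0],[0,0,-0.002,0],[0,0,-0.002,0],[0,0,-0.002,0]]' 0.65; python3 -m creep '[[0,0,-0.02,0],[0,0,-0.05,0],[0,0,-0.1,0],[0,0,-0.16,0],[0,0,-0.22,0],[0,0,-0.3,0],[0,0,-0.3,0],[0,0,-0.3,0],[0,0,-0.3,0]]'
python3 - <<'E'
from look import *
c=snap('wrist','w9');Q=pts(c).reshape(-1,3)
Q=Q[(abs(Q[:,0]-.68)<.06)&(abs(Q[:,1]-.058)<.06)&(c['range_z'].ravel()>0)]
q=Q[(Q[:,2]>.14)&(Q[:,2]<.16)];print(len(q),np.median(q[:,2]),cv2.minAreaRect((q[:,:2]*1000).astype(np.float32)))
snap('scene','s9')
E
```

```text
t: 28.43
tcp_pos: [0.681, 0.0582, 0.1159]
orientation: [0.377, 0.926, -0.0, -0.0]
contact_force: [-0.8, 0.5, -0.2]
grip_width: 0.0555
grasp_force: 0.0
t: 29.18
tcp_pos: [0.6812, 0.0583, 0.2672]
orientation: [0.377, 0.926, 0.0, 0.001]
contact_force: [0.4, 0.4, 0.6]
grip_width: 0.0559
grasp_force: 0.0
710 0.15149194219733503 ((681.9027099609375, 58.04656982421875), (35.753562927246094, 20.082630157470703), 45.93096160888672)
```

View pics/w9.png

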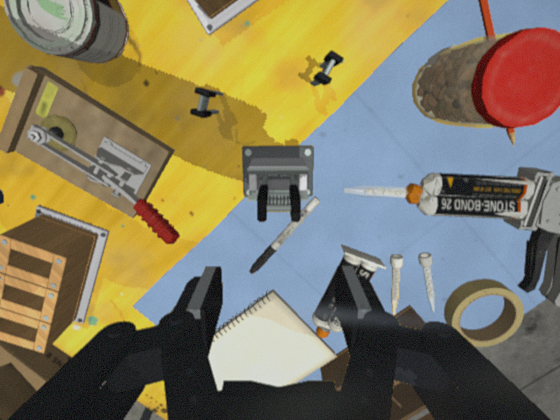

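The tongs stand upright in the stand, plates at (262,203) and (295,203), with the top at 151 mm as at the start. The gripper is clear and touching nothing.

```bash
python3 -c "
from plant import arm
print(arm.sign_off())"
```

```text
the job is handed in; nothing more can be done
None
```

Both spare dowels now stand upright on the floors of the two empty kit pockets, the tongs are back in their stand and released, and the job was handed in at about 29 s of the 72 s allowed.

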